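Turn the back-to-front tea box round in its holder

ROBOT

A 6-joint arm with a two-finger parallel gripper is mounted at the origin on a cart in front of the work surface, level with it; the furniture and walls round the work are solid. World frame = base frame: x ahead of the robot, y to its left, z up, the work surface at z = 0. Lengths are in m, angles in rad, forces in N, time in s.
With the tool pointing down it reaches from about 0.35 to 0.85 m from the base axis. Payload 8.1 kg.
Tool frame: the origin (TCP) lies at the very end of the fingers, on their centre line; the grasp point (between the pads) lies 19 mm behind it; z points along the fingers, y is the line along which they close (so a half turn about z gives the same grasp; the last joint's range is limited). The gripper opens to 93 mm and grips with 3 to 60 N. Pads are 15 mm wide; open, the fingers measure 128 mm over their backs; the gripper's body (75 mm by 188 mm) begins 65 mm behind the grasp point.
Start: joints at [1.132, 0.13, 1.488, -0, 1.523, -0.085], TCP at [0.208, 0.563, 0.219] pointing down, gripper open.
Joint ranges: [-2.96, 2.96], [-0.89, 2.26], [0.02, 2.5], [-1.34, 4.48], [0, 2.73], [-2.66, 2.66]. Speed limits (rad/s): [2.39, 2.39, 2.79, 3.14, 3.14, 3.14].

INTERFACE

Orientations are given as a rotation vector (axis times angle).
In Python, from plant import read_state, eyes, workorder gives the robot as it stands. The module is installed in compiled form; this text tells all that it offers.
- The arm moves only by the tool play_rows, never from a script. Its argument "targets" is one flat list of numbers, 4 for each row, row after row: the shift along the tool's x, y, z in cm, then the turn about the tool's z in degrees. In form: [dx, dy, dz, roll, dx, dy, dz, roll, ...]. A call has 1 to 8 rows; each row is the pose to reach, as a shift and turn from the pose commanded when the call began, along the tool's axes at that moment; what a row does not reach only later rows make up. A row lasts 1/12 s, in which the tool goes at most 41.7 mm and 7.16 degrees, less where a joint would pass 70% of its speed; a pose out of reach is approached as far as the arm can. A call with a gripper value outside its range is refused whole. "grip" is the finger opening in cm, from 0 to 9.3, set as the call begins (left out, the last holds). The fingers move at their own pace and stop on an object; "grip_force" is the grip in N (left out, the last holds). Time passes only in rows, so rows that repeat a pose let the fingers close. It gives the time, the measured TCP pose, the force, the opening and the grip force at its end, in the units of the state.
- read_state(): the state, without advancing time (a new reading comes with each control period).
- eyes.read_camera(name): name is "scene" or "side" or "wrist"; returns a dict with "image" (400x640x3 uint8, red, green, blue), "vfov" (degrees; the focal length in pixels is half the picture's height over the tangent of half this angle, whatever the lens; pixels are square), "cx", "cy" (the principal point, pixels), "cam_to_world" (4x4, takes a point from camera to world coordinates); the wrist camera has in their place "T_tool_cam" (4x4, takes a point from camera to tool coordinates, whose origin is the TCP and whose axes are the flange's). Camera axes: x right, y up, looking along -z (the intrinsics and any distortion apply to the point x, -y, -z); pixel columns grow to the right and rows downward; lengths in m; the calibration is good to about 2 mm. A picture is of the moment at which its call begins: read the wrist's pose just before it. There is no depth.
- workorder.close_job(): hands the job in; it is judged then, once.
The state is a dict: "t": time; "q": joint angles; "dq": joint speeds; "joint_torque": joint torques, N m; "tool_pos": TCP position; "orientation": TCP orientation; "force": force on the tool from outside, world axes, zero at the start; "wrist_torque": the same for the moment, N m; "opening": finger opening in m; "gripper_force": force on a finger pad.
Only numpy, scipy, OpenCV 4.12 (cv2) and the standard library are available. Lean on these libraries where they do the work, as an engineer would, in place of code of your own. Each camera call takes 0.05 s, during which the arm holds its last target. There are 200 camera calls.

TASK

The green tea box has been put into its wooden holder back to front, so its sachet opening is hidden against the holder's back wall. Pull it straight up out of the holder, turn it half round, and lower it (do not drop it) fully home into the same holder, with the sachet opening showing through the open front of the holder. Let go of it, and leave the amber tea box in the other holder alone.

Things in the scene. Friction and masses are not known exactly. Their poses are not given: they have to be found in the camera images.
- green_box_center (a point): Centre (half-way up) of the green tea box: rigid upright carton, 90 mm wide (its y), 40 deep (its x), 120 tall (its z), dark green lid, 0.1 to 0.2 kg. Its -x face is the front (cream label with leaf sprig, sachet opening at the foot), its +x face plain green. It starts in green_holder, front to the holder's back wall. Its top 66 mm stand free above the rim: grasp there across the 40 mm.
- green_box_front (a point): Point in the middle of the green box's front face, 20 mm from the centre along the box's -x, 60 mm up. Turned the right way round, it lies on the open-front (-x) side of the holder.
- green_holder: Wooden sleeve of the green box, open on top, fixed; one of two alike. Origin: centre of its underside. -x side: open front (wide U cut-out, low sill); +x side: back wall; z up. The front faces the robot's left, 5 to 35 degrees towards the robot. Outside 65 x 115 mm (x, y), rim 60 mm high, floor 6 mm thick; inside 45 x 95 mm, flared 6 mm at the rim. When the box is home its centre is 66 mm above the origin.
- amber_box_center (a point): Centre of the amber (orange-brown) tea box, same size and build, standing the right way round in the other holder, at least 130 mm from the green one. A bystander: leave it.

How it is judged:
By the outcome, as a careful person would: the job done as asked, in the order asked, and still so for the second after the job is handed in, with the robot touching nothing.
It also fails if it takes over 45 s, if anything falls off the work surface, if the arm or the gripper's body presses on something with over 40 N, if the wrist force passes 120 N, or if a joint passes its speed limit or range.

## Working session

There is one attempt and no reset: what is moved stays moved. The work goes in short steps, Python scripts to look and compute and a tool call to move; the robot and the scene stay as the last step left them, time stands still between calls to the robot, and variables do not carry over. Pictures are saved under pics/ and viewed, at most 10 in all, crops included, and the job is handed in when it is done.

Besides the shell and the picture viewer there is one more tool, called after ">>>" by a JSON object that holds its "api" and its "payload", one argument or row to a line. play_rows: Moves the arm, as the interface text tells. Its arguments: {"type":"object","properties":{"targets":{"type":"array"},"grip":{"type":"number"},"grip_force":{"type":"number"}},"required":["targets"]}

```bash
mkdir -p pics; python3 - <<'E'
from plant import read_state, eyes
import cv2, numpy as np
s=read_state(); print(s['t'],s['tool_pos'],s['orientation'],s['opening'])
np.set_printoptions(precision=4,suppress=True)
for n in ("scene","side"):
    d=eyes.read_camera(n); cv2.imwrite(f"pics/{n}0.png",d["image"][:,:,::-1])
    print(n,{k:v for k,v in d.items() if k!="image"})
d=eyes.read_camera("wrist"); print({k:v for k,v in d.items() if k!="image"})
cv2.imwrite("pics/wrist0.png",d["image"][:,:,::-1])
E
```

```text
0.0 [0.2076074  0.56233345 0.21761139] [-5.52727005e-01 -3.09208946e+00  2.76754265e-03] 0.093180842836147
scene {'vfov': 53.43847925043561, 'cx': 318.62698542408054, 'cy': 201.21734163107863, 'cam_to_world': array([[ 0.6378,  0.4957, -0.5894, -0.0121],
       [-0.7701,  0.423 , -0.4775, -0.2121],
       [ 0.0126,  0.7585,  0.6516,  0.6211],
       [ 0.    ,  0.    ,  0.    ,  1.    ]])}
side {'vfov': 44.95212932585151, 'cx': 324.26002791818405, 'cy': 202.61068263853187, 'cam_to_world': array([[ 0.9987,  0.0295, -0.0406,  0.4571],
       [-0.0488,  0.3829, -0.9225, -0.6914],
       [-0.0117,  0.9233,  0.3839,  0.4578],
       [ 0.    ,  0.    ,  0.    ,  1.    ]])}
{'vfov': 64.75792569861906, 'cx': 319.485653488516, 'cy': 204.8810828065493, 'T_tool_cam': array([[ 0.0015,  0.9658,  0.2592,  0.071 ],
       [ 1.    , -0.0015, -0.0003,  0.0008],
       [ 0.0001,  0.2592, -0.9658, -0.1663],
       [ 0.    ,  0.    ,  0.    ,  1.    ]])}
```

View pics/scene0.png

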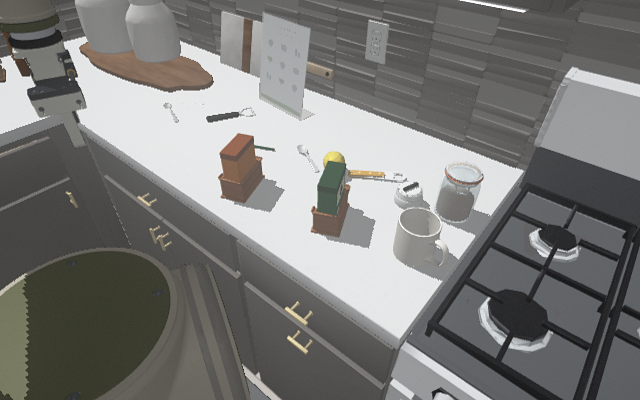

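View pics/side0.png

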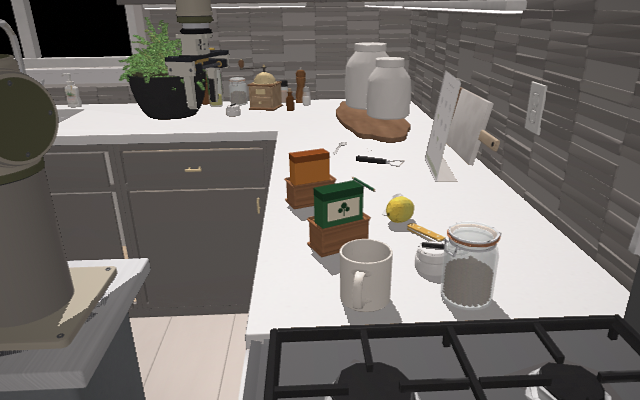

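Scene: green box lid about (333,178), holder (331,210), amber box at (240,165). Side: green box lid (340,195), label facing the camera (the wrong way round), amber box behind at (310,175). I'll zoom in to get lid corners.

```bash
python3 - <<'E'
import cv2, numpy as np
a=cv2.imread("pics/scene0.png")[150:250,290:370]; b=cv2.imread("pics/side0.png")[170:270,295:385]
a=cv2.resize(a,(400,500),interpolation=cv2.INTER_CUBIC); b=cv2.resize(b,(400,500*400//450),interpolation=cv2.INTER_CUBIC)
b=cv2.copyMakeBorder(b,0,500-b.shape[0],0,0,0)
cv2.imwrite("pics/crop0.png",np.hstack([a,b]))
E
```

```text
(no output)
```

View pics/crop0.png

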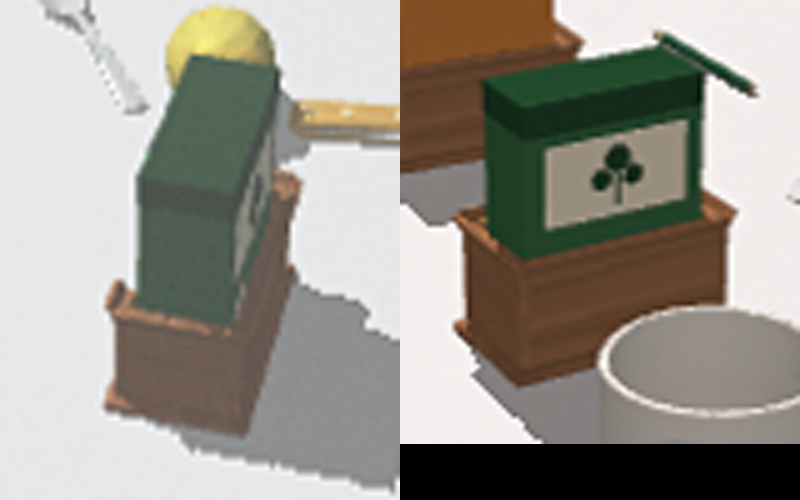

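Scene lid-top corners ≈ (328,161),(346,164),(336,188),(317,186); side ≈ (314,189),(317.5,194),(363.4,186),(352.4,180.6).

```bash
cat > h.py <<'E'
import numpy as np
def ray(d,uv,T):
    f=200/np.tan(np.radians(d["vfov"]/2))
    v=np.array([(uv[0]-d["cx"])/f,-(uv[1]-d["cy"])/f,-1.])
    return T[:3,3],T[:3,:3]@v
def atz(d,uv,T,z):
    o,v=ray(d,uv,T); return o+v*(z-o[2])/v[2]
def proj(d,P,T):
    f=200/np.tan(np.radians(d["vfov"]/2))
    p=(np.atleast_2d(P)-T[:3,3])@T[:3,:3]
    return np.c_[d["cx"]+f*p[:,0]/-p[:,2], d["cy"]-f*p[:,1]/-p[:,2]]
E
python3 - <<'E'
from h import *; from plant import eyes,read_state
from scipy.spatial.transform import Rotation as R
np.set_printoptions(precision=4,suppress=True)
for n,c in (("scene",[(328,161),(346,163.6),(336.4,187.6),(317.2,186)]),("side",[(313.7,188.7),(317.5,194.1),(363.4,186.2),(352.4,180.6)])):
    d=eyes.read_camera(n); P=np.array([atz(d,u,d["cam_to_world"],.126) for u in c])
    print(n,P[:,:2].tolist(),P.mean(0),[np.linalg.norm(P[i]-P[i-1]) for i in range(4)],[np.degrees(np.arctan2(*(P[i]-P[i-1])[1::-1])) for i in range(4)])
s=read_state();print(R.from_rotvec(s['orientation']).as_matrix())
E
```

```text
scene [[0.5520956912175834, 0.22066685305568162], [0.5697547955372936, 0.18517812519399846], [0.4908909850621419, 0.15035953192986895], [0.46994167713464075, 0.18273198433007248]] [0.5207 0.1847 0.126 ] [np.float64(0.0904894264274536), np.float64(0.03963954806269887), np.float64(0.08620809149699074), np.float64(0.03855968331100122)] [np.float64(24.785276867822922), np.float64(-63.54517444205454), np.float64(-156.1784072615185), np.float64(122.90827059804089)]
side [[0.47537468691494994, 0.17725713681556032], [0.48164995349448475, 0.14844999901932232], [0.572100585378642, 0.18318839163891387], [0.5540933469269645, 0.2165508366160115]] [0.5208 0.1814 0.126 ] [np.float64(0.08798080630509773), np.float64(0.029482709486335728), np.float64(0.09689206742575063), np.float64(0.0379119159566677)] [np.float64(-153.4731769908267), np.float64(-77.71083282834769), np.float64(21.009742803288724), np.float64(118.35776723728314)]
[[-0.9381  0.3465 -0.0004]
 [ 0.3465  0.9381 -0.0008]
 [ 0.0001 -0.0009 -1.    ]]
```

>>> {"api": "play_rows", "payload": {
  "targets": [-1.5,-0.9,0,-1.5,-4,-2.3,-0.5,-4,-7,-4,-1,-7,-10,-5.8,-1.5,-10.5,-13,-7.5,-2,-14,-16,-9.3,-2.5,-17,-19,-11,-3,-20,-22,-12.8,-3,-23],
  "grip": 9.3
}}

```text
t: 0.92
tool_pos: [0.371, 0.3655, 0.2499]
orientation: [-0.079, 3.139, 0.002]
force: [0.5, 1.3, 1.3]
opening: 0.0934
gripper_force: 0.0
```

```bash
cat >> h.py <<'E'
from scipy.spatial.transform import Rotation as R
def status(goal,yaw):
    "shift in tool axes (cm) and roll (deg) to bring TCP to goal with tool y along yaw"
    from plant import read_state
    s=read_state(); M=R.from_rotvec(s['orientation']).as_matrix()
    y=np.degrees(np.arctan2(M[1,1],M[0,1]))
    print('t',round(s['t'],2),'pos',s['tool_pos'].round(4) if hasattr(s['tool_pos'],'round') else s['tool_pos'],'yaw',round(y,2),'F',np.round(s['force'],1),'op',round(s['opening'],4),'gf',s['gripper_force'],'q',np.round(s['q'],2))
    print('go',(100*M.T@(np.array(goal)-s['tool_pos'])).round(2),'roll',round((y-yaw+180)%360-180,2), 'tilt',np.degrees(np.arccos(-M[2,2])).round(2))
E
python3 -c "
from h import *
status([.521,.183,.25],114)"
```

```text
t 0.92 pos [0.371  0.3655 0.2499] yaw 92.89 F [0.5 1.3 1.3] op 0.0934 gf 0.0 q [ 0.68 -0.1   1.66  0.    1.58 -0.94]
go [-1.406e+01 -1.899e+01 -1.000e-02] roll -21.11 tilt 0.11
```

>>> {"api": "play_rows", "payload": {
  "targets": [-2,-2.7,0,-3,-4,-5.5,0,-6,-6,-8.2,0,-9,-8,-11,0,-12,-10,-13.7,0,-15,-12,-16.3,0,-18,-13.5,-18.3,0,-20.5,-14,-19,0,-21]
}}

```text
t: 1.58
tool_pos: [0.5205, 0.1804, 0.2484]
orientation: [-0.645, 3.075, -0.002]
force: [-0.4, -0.4, 0.4]
opening: 0.0932
gripper_force: 0.0
```

>>> {"api": "play_rows", "payload": {
  "targets": [0,0,0,0,0,0,0,0]
}}

```text
t: 1.75
tool_pos: [0.5184, 0.1837, 0.2484]
orientation: [0.643, -3.074, -0.001]
force: [-0.2, -0.1, 0.2]
opening: 0.0932
gripper_force: 0.0
```

```bash
python3 - <<'E'
from h import *
from plant import eyes,read_state
import cv2,pickle
status([.521,.183,.25],114)
s=read_state(); d=eyes.read_camera("wrist"); cv2.imwrite("pics/wrist1.png",d["image"][:,:,::-1])
T=np.eye(4);T[:3,:3]=R.from_rotvec(s['orientation']).as_matrix();T[:3,3]=s['tool_pos'];T=T@d['T_tool_cam']
pickle.dump((d,T),open("w1.pkl","wb"))
E
```

```text
t 1.75 pos [0.5184 0.1837 0.2484] yaw 113.62 F [-0.2 -0.1  0.2] op 0.0932 gf 0.0 q [ 0.25 -0.02  1.59  0.    1.57 -1.74]
go [-0.21 -0.16 -0.16] roll -0.38 tilt 0.05
```

View pics/wrist1.png

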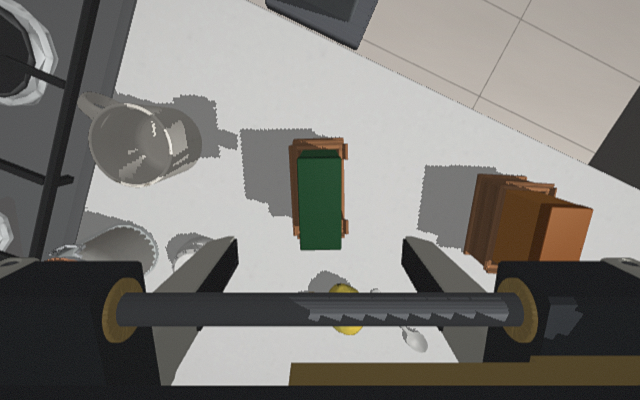

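Wrist view: green lid at about x 299–342, y 157–250 (side face 150–157), nearly aligned with the tool; holder rim around it, amber on the right at (530,230).

```bash
python3 - <<'E'
from h import *
import cv2,pickle
d,T=pickle.load(open("w1.pkl","rb")); im=d["image"]
c=im[130:260,270:370]; cv2.imwrite("pics/crop1.png",cv2.resize(c[:,:,::-1],(600,600*130//100*3//4),interpolation=cv2.INTER_CUBIC))
hsv=cv2.cvtColor(im,cv2.COLOR_RGB2HSV); m=cv2.inRange(hsv,(60,110,30),(95,255,255)); m[:, :250]=0; m[:,400:]=0; m[:120]=0;m[262:]=0
for r in range(145,254,5):
    x=np.where(m[r])[0]; print(r, (x.min(),x.max(),im[r,320]) if len(x) else None)
for u in [(298.5,158),(340.5,158),(342,250),(300.5,250)]: print(atz(d,u,T,.126))
E
```

```text
145 None
150 (np.int64(319), np.int64(331), array([28, 51, 33], dtype=uint8))
155 (np.int64(301), np.int64(337), array([35, 54, 37], dtype=uint8))
160 (np.int64(297), np.int64(340), array([40, 76, 52], dtype=uint8))
165 (np.int64(298), np.int64(340), array([38, 74, 49], dtype=uint8))
170 (np.int64(298), np.int64(339), array([41, 75, 50], dtype=uint8))
175 (np.int64(298), np.int64(340), array([41, 76, 51], dtype=uint8))
180 (np.int64(298), np.int64(340), array([39, 74, 50], dtype=uint8))
185 (np.int64(299), np.int64(340), array([42, 75, 50], dtype=uint8))
190 (np.int64(298), np.int64(340), array([37, 73, 46], dtype=uint8))
195 (np.int64(299), np.int64(340), array([38, 72, 48], dtype=uint8))
200 (np.int64(299), np.int64(340), array([38, 73, 49], dtype=uint8))
205 (np.int64(299), np.int64(340), array([42, 75, 49], dtype=uint8))
210 (np.int64(299), np.int64(340), array([36, 71, 46], dtype=uint8))
215 (np.int64(299), np.int64(340), array([40, 74, 50], dtype=uint8))
220 (np.int64(300), np.int64(340), array([35, 70, 46], dtype=uint8))
225 (np.int64(300), np.int64(340), array([39, 73, 49], dtype=uint8))
230 (np.int64(300), np.int64(340), array([35, 70, 46], dtype=uint8))
235 (np.int64(300), np.int64(340), array([35, 72, 46], dtype=uint8))
240 (np.int64(301), np.int64(339), array([39, 73, 46], dtype=uint8))
245 (np.int64(301), np.int64(339), array([39, 71, 46], dtype=uint8))
250 None
[0.49168258 0.15134851 0.126     ]
[0.47629533 0.18639623 0.126     ]
[0.55770827 0.22545093 0.126     ]
[0.57414516 0.18801088 0.126     ]
```

View pics/crop1.png

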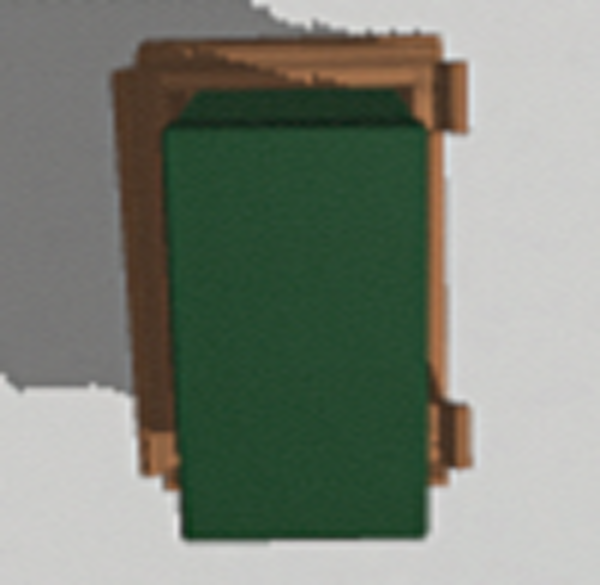

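```bash
python3 - <<'E'
from h import *
from plant import eyes
import pickle
from scipy.optimize import least_squares
np.set_printoptions(precision=4,suppress=True)
d,T=pickle.load(open("w1.pkl","rb"))
A=eyes.read_camera("scene");B=eyes.read_camera("side")
# order: (along, front) along axis a=(cos,sin) , n=(-sin,cos)
obs={"w":(d,T,[(297.2,158.2),(341,157.8),(341.3,249.5),(300.5,250)]),
"sc":(A,A["cam_to_world"],[(336.4,187.6),(317.2,186),(328,161),(346,163.6)]),
"si":(B,B["cam_to_world"],[(317.5,194.1),(313.7,188.7),(352.4,180.6),(363.4,186.2)])}
L=np.array([(-.045,-.02),(-.045,.02),(.045,.02),(.045,-.02)])
def box(p): 
    c,s=np.cos(p[2]),np.sin(p[2]); return np.c_[p[0]+L[:,0]*c-L[:,1]*s,p[1]+L[:,0]*s+L[:,1]*c,np.full(4,p[3] if len(p)>3 else .126)]
def res(p,ks): return np.concatenate([(proj(*(obs[k][0],box(p),obs[k][1]))-obs[k][2]).ravel() for k in ks])
for ks in (["w"],["sc"],["si"],["w","sc","si"]):
    r=least_squares(res,[.522,.185,.42],args=(ks,)); print(ks,r.x[:2],np.degrees(r.x[2]),r.fun.round(1))
r=least_squares(res,[.522,.185,.42,.126],args=(["w","sc","si"],)); print(r.x)
E
```

```text
['w'] [0.525  0.1874] 24.73717493169129 [ 0.   0.2  0.1 -0.2 -0.2 -0.1  0.   0.1]
['sc'] [0.5208 0.1849] 24.80405736958336 [ 0.2  1.1 -0.  -0.7 -0.1 -0.4 -0.1 -0.1]
['si'] [0.5206 0.1815] 19.99067375311503 [ 1.9  0.2 -2.1 -1.3  1.   0.1 -0.9  1. ]
['w', 'sc', 'si'] [0.524  0.1871] 24.396722650424817 [ 0.4 -1.1  0.5 -1.2 -0.3 -1.  -0.2 -1.   0.1 -0.1  0.  -1.9  0.2 -1.5
  0.1 -1.1  5.1 -0.5 -0.5 -1.7  0.9 -1.3  0.3 -0.8]
[0.5245 0.1875 0.4258 0.124 ]
```

```bash
python3 -c "
from h import *
status([.525,.1874,.078],114.74)"
```

```text
t 1.9 pos [0.518  0.1847 0.2487] yaw 113.78 F [ 0.1 -0.5 -0.8] op 0.0927 gf 0.0 q [ 0.25 -0.02  1.59  0.    1.57 -1.74]
go [-0.75 -0.04 17.07] roll -0.96 tilt 0.02
```

>>> {"api": "play_rows", "payload": {
  "targets": [-0.4,0,1,-0.5,-0.7,0,3.5,-1,-0.7,0,6.5,-1,-0.7,0,9.5,-1,-0.7,0,12.5,-1,-0.7,0,15,-1,-0.7,0,16.5,-1,-0.7,0,17,-1]
}}

```text
t: 2.57
tool_pos: [0.5221, 0.1865, 0.0743]
orientation: [0.674, -3.062, 0.0]
force: [0.6, 0.4, 0.1]
opening: 0.0935
gripper_force: 0.0
```

>>> {"api": "play_rows", "payload": {
  "targets": [0,0,0,0,0,0,0,0,0,0,0,0,0,0,0,0,0,0,0,0,0,0,0,0,0,0,0,0,0,0,0,0],
  "grip": 3,
  "grip_force": 20
}}

```text
t: 3.23
tool_pos: [0.5253, 0.1862, 0.0789]
orientation: [-0.672, 3.068, 0.0]
force: [-0.4, -0.0, -0.9]
opening: 0.0442
gripper_force: 0.0
```

```bash
python3 -c "
from h import *
for i in range(1): status([.525,.1874,.078],114.74)"
```

```text
t 3.23 pos [0.5253 0.1862 0.0789] yaw 114.72 F [-0.4 -0.  -0.9] op 0.0442 gf 0.0 q [ 0.25  0.13  1.75 -0.    1.26 -1.75]
go [-0.02  0.12  0.09] roll -0.02 tilt 0.03
```

>>> {"api": "play_rows", "payload": {
  "targets": [0,0,0,0,0,0,0,0,0,0,0,0,0,0,0,0]
}}

```text
t: 3.57
tool_pos: [0.5252, 0.1862, 0.0787]
orientation: [-0.673, 3.069, -0.0]
force: [-0.8, 0.1, 1.8]
opening: 0.0402
gripper_force: 20.0
```

```bash
python3 -c "
from h import *
for i in range(1): status([.525,.1874,.078],114.74)"
```

```text
t 3.57 pos [0.5252 0.1862 0.0787] yaw 114.73 F [-0.8  0.1  1.8] op 0.0402 gf 19.997554421424866 q [ 0.25  0.13  1.75 -0.    1.26 -1.75]
go [-0.03  0.12  0.07] roll -0.01 tilt 0.0
```

>>> {"api": "play_rows", "payload": {
  "targets": [0,0,-0.3,0,0,0,-1.2,0,0,0,-2.7,0,0,0,-4.5,0,0,0,-6.3,0,0,0,-8,0,0,0,-9.3,0,0,0,-10,0]
}}

```text
t: 4.23
tool_pos: [0.5261, 0.1865, 0.1813]
orientation: [-0.672, 3.066, 0.0]
force: [0.9, -0.5, -1.6]
opening: 0.0397
gripper_force: 20.0
```

>>> {"api": "play_rows", "payload": {
  "targets": [0,0,-0.7,0,0,0,-1,0,0,0,-1,0]
}}

```text
t: 4.48
tool_pos: [0.5253, 0.1863, 0.1889]
orientation: [-0.673, 3.068, -0.0]
force: [0.6, -0.5, -0.8]
opening: 0.0398
gripper_force: 20.0
```

```bash
python3 - <<'E'
from h import *
from plant import eyes,read_state
import cv2,pickle
status([.5252,.1862,.0787],114.73)
s=read_state(); d=eyes.read_camera("wrist")
T=np.eye(4);T[:3,:3]=R.from_rotvec(s['orientation']).as_matrix();T[:3,3]=s['tool_pos'];T=T@d['T_tool_cam']
pickle.dump((d,T,s),open("w2.pkl","wb"))
a=d["image"][:,:,::-1]; b=eyes.read_camera("side")["image"][:,:,::-1]
cv2.imwrite("pics/two2.png",np.vstack([a[60:400,180:480],]) if 0 else np.hstack([cv2.resize(a[90:350,190:450],(400,400)),cv2.resize(b[80:280,240:440],(400,400))]))
E
```

```text
t 4.48 pos [0.5253 0.1863 0.1889] yaw 114.73 F [ 0.6 -0.5 -0.8] op 0.0398 gf 19.996759593486786 q [ 0.25  0.03  1.65 -0.    1.46 -1.75]
go [ 1.000e-02 -0.000e+00  1.102e+01] roll -0.0 tilt 0.02
```

View pics/two2.png

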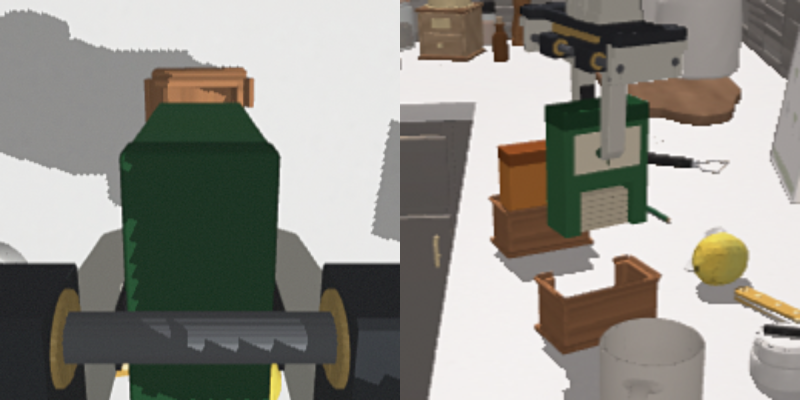

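Lift is clean: box held upright, sachet opening faces the side camera, empty holder below; wrist view shows the near lid edge at about row 185 and box foot at row ~157.

```bash
python3 - <<'E'
from h import *
import pickle
np.set_printoptions(precision=4,suppress=True)
d,T,s=pickle.load(open("w2.pkl","rb")); im=d["image"].astype(int)
C=np.array(d['T_tool_cam'])
print([(r,im[r,318:323,1].mean()) for r in range(150,196)][::1])
f=200/np.tan(np.radians(d["vfov"]/2))
def tool(u,z):
    v=C[:3,:3]@np.array([(u[0]-d["cx"])/f,-(u[1]-d["cy"])/f,-1]); return C[:3,3]+v*(z-C[2,3])/v[2]
for rr in (182,184,186,188): print('lid edge',rr,tool((320,rr),-.0473))
for rr in (155,156,157,158,159): print('foot',rr,tool((320,rr),.0727))
E
```

```text
[(150, np.float64(127.8)), (151, np.float64(127.6)), (152, np.float64(127.8)), (153, np.float64(128.2)), (154, np.float64(128.6)), (155, np.float64(129.6)), (156, np.float64(103.6)), (157, np.float64(69.6)), (158, np.float64(61.4)), (159, np.float64(63.0)), (160, np.float64(62.4)), (161, np.float64(63.2)), (162, np.float64(63.6)), (163, np.float64(64.2)), (164, np.float64(64.6)), (165, np.float64(64.2)), (166, np.float64(63.6)), (167, np.float64(63.2)), (168, np.float64(63.6)), (169, np.float64(64.8)), (170, np.float64(63.2)), (171, np.float64(64.4)), (172, np.float64(63.2)), (173, np.float64(62.8)), (174, np.float64(63.0)), (175, np.float64(64.2)), (176, np.float64(63.4)), (177, np.float64(64.4)), (178, np.float64(63.0)), (179, np.float64(64.0)), (180, np.float64(63.8)), (181, np.float64(61.2)), (182, np.float64(49.6)), (183, np.float64(43.8)), (184, np.float64(44.6)), (185, np.float64(45.4)), (186, np.float64(45.6)), (187, np.float64(46.4)), (188, np.float64(47.2)), (189, np.float64(48.6)), (190, np.float64(50.2)), (191, np.float64(53.2)), (192, np.float64(52.6)), (193, np.float64(51.4)), (194, np.float64(52.0)), (195, np.float64(53.0))]
lid edge 182 [ 0.0478  0.0004 -0.0473]
lid edge 184 [ 0.047   0.0004 -0.0473]
lid edge 186 [ 0.0462  0.0004 -0.0473]
lid edge 188 [ 0.0454  0.0004 -0.0473]
foot 155 [0.0454 0.0005 0.0727]
foot 156 [0.0446 0.0005 0.0727]
foot 157 [0.0439 0.0005 0.0727]
foot 158 [0.0431 0.0005 0.0727]
foot 159 [0.0424 0.0005 0.0727]
```

>>> {"api": "play_rows", "payload": {
  "targets": [0,0,0,2,0,0,0,6,0,0,0,12,0,0,0,18,0,0,0,24,0,0,0,30,0,0,0,36,0,0,0,42]
}}

```text
t: 5.25
tool_pos: [0.5246, 0.1861, 0.1874]
orientation: [-0.48, -3.103, 0.001]
force: [-0.5, 0.3, -0.5]
opening: 0.0399
gripper_force: 20.0
```

>>> {"api": "play_rows", "payload": {
  "targets": [0,0,0,6,0,0,0,12,0,0,0,18,0,0,0,24,0,0,0,30,0,0,0,36,0,0,0,42,0,0,0,48]
}}

```text
t: 5.92
tool_pos: [0.5245, 0.1861, 0.1873]
orientation: [-1.7, -2.64, 0.002]
force: [-0.3, -0.1, -1.8]
opening: 0.0396
gripper_force: 20.0
```

>>> {"api": "play_rows", "payload": {
  "targets": [0,0,0,6,0,0,0,12,0,0,0,18,0,0,0,24,0,0,0,30,0,0,0,36,0,0,0,42,0,0,0,48]
}}

```text
t: 6.58
tool_pos: [0.5245, 0.1861, 0.1873]
orientation: [-2.628, -1.721, 0.003]
force: [0.6, 0.2, -0.9]
opening: 0.0402
gripper_force: 20.0
```

>>> {"api": "play_rows", "payload": {
  "targets": [0,0,0,6,0,0,0,12,0,0,0,18,0,0,0,24,0,0,0,30,0,0,0,36,0,0,0,40,0,0,0,42]
}}

```text
t: 7.25
tool_pos: [0.5245, 0.1861, 0.1873]
orientation: [3.07, 0.666, -0.003]
force: [-0.3, -0.1, -1.0]
opening: 0.0402
gripper_force: 20.0
```

>>> {"api": "play_rows", "payload": {
  "targets": [0,0,0,0,0,0,0,0,0,0,0,0,0,0,0,0]
}}

```text
t: 7.58
tool_pos: [0.525, 0.1862, 0.1883]
orientation: [3.068, 0.674, -0.001]
force: [0.7, -0.4, -1.6]
opening: 0.0396
gripper_force: 20.0
```

```bash
python3 - <<'E'
from h import *
from plant import eyes,read_state
import cv2,pickle
status([.5252,.1862,.0787],114.73-180)
s=read_state(); d=eyes.read_camera("wrist"); im=d["image"].astype(int)
print([(r,int(im[r,318:323,1].mean())) for r in range(150,196)])
a=d["image"][:,:,::-1]; b=eyes.read_camera("side")["image"][:,:,::-1]
cv2.imwrite("pics/two3.png",np.hstack([cv2.resize(a[90:350,190:450],(400,400)),cv2.resize(b[80:280,240:440],(400,400))]))
E
```

```text
t 7.58 pos [0.525  0.1862 0.1883] yaw -65.21 F [ 0.7 -0.4 -1.6] op 0.0396 gf 19.996798932552338 q [ 0.25  0.03  1.65 -0.    1.46  1.39]
go [2.000e-02 1.000e-02 1.096e+01] roll 0.06 tilt 0.03
[(150, 70), (151, 71), (152, 70), (153, 71), (154, 70), (155, 71), (156, 70), (157, 69), (158, 71), (159, 69), (160, 71), (161, 70), (162, 70), (163, 70), (164, 70), (165, 70), (166, 70), (167, 69), (168, 71), (169, 69), (170, 70), (171, 70), (172, 70), (173, 70), (174, 69), (175, 71), (176, 70), (177, 70), (178, 69), (179, 71), (180, 71), (181, 67), (182, 55), (183, 46), (184, 48), (185, 49), (186, 49), (187, 48), (188, 54), (189, 68), (190, 77), (191, 78), (192, 81), (193, 81), (194, 81), (195, 81)]
```

View pics/two3.png

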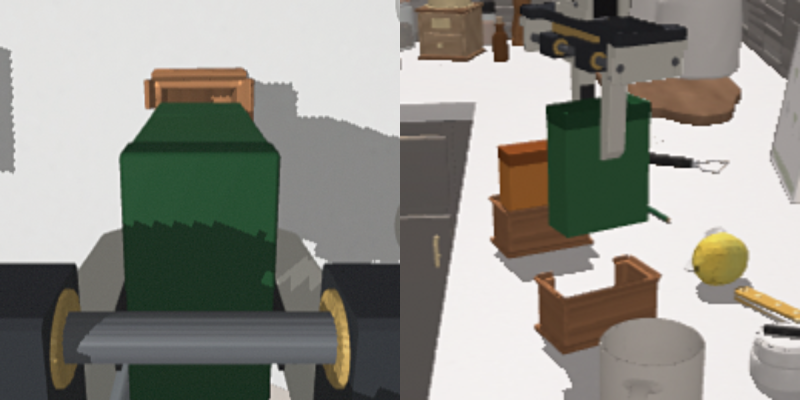

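Turned; holder appears symmetric about the tool in both views (x 145–253, near rim row 68), so it's centred. Lowering.

>>> {"api": "play_rows", "payload": {
  "targets": [0,0,0.5,0,0,0,1.5,0,0,0,2.8,0,0,0,4,0,0,0,4.8,0,0,0,5.2,0,0,0,5.6,0,0,0,6,0]
}}

```text
t: 8.35
tool_pos: [0.5253, 0.1863, 0.1283]
orientation: [-3.069, -0.673, -0.0]
force: [0.3, -0.5, -1.7]
opening: 0.04
gripper_force: 20.0
```

>>> {"api": "play_rows", "payload": {
  "targets": [0,0,0.3,0,0,0,0.6,0,0,0,0.9,0,0,0,1.2,0,0,0,1.5,0,0,0,1.8,0]
}}

```text
t: 8.85
tool_pos: [0.5253, 0.1863, 0.1105]
orientation: [-3.069, -0.673, -0.0]
force: [-0.1, -0.7, -1.3]
opening: 0.0396
gripper_force: 20.0
```

```bash
python3 -c "
from h import *
status([.5252,.1862,.0787],114.73-180)"
```

```text
t 8.85 pos [0.5253 0.1863 0.1105] yaw -65.27 F [-0.1 -0.7 -1.3] op 0.0396 gf 19.996753334999084 q [ 0.25  0.09  1.73 -0.    1.32  1.39]
go [-0.01  0.    3.18] roll 0.0 tilt 0.01
```

>>> {"api": "play_rows", "payload": {
  "targets": [0,0,0.4,0,0,0,0.8,0,0,0,1.2,0,0,0,1.6,0,0,0,2,0,0,0,2.3,0,0,0,2.5,0,0,0,2.7,0]
}}

```text
t: 9.52
tool_pos: [0.5252, 0.1862, 0.0834]
orientation: [3.069, 0.673, -0.0]
force: [-0.4, 0.2, -0.4]
opening: 0.0395
gripper_force: 20.0
```

>>> {"api": "play_rows", "payload": {
  "targets": [0,0,0.1,0,0,0,0.2,0,0,0,0.3,0,0,0,0.4,0,0,0,0.45,0,0,0,0.5,0,0,0,0.5,0]
}}

```text
t: 10.1
tool_pos: [0.5253, 0.1863, 0.0788]
orientation: [-3.069, -0.673, -0.0]
force: [0.7, -0.0, -0.2]
opening: 0.0398
gripper_force: 20.0
```

```bash
python3 -c "
from h import *
status([.5252,.1862,.0787],114.73-180)"
```

```text
t 10.1 pos [0.5253 0.1863 0.0788] yaw -65.27 F [ 0.7 -0.  -0.2] op 0.0398 gf 19.997061789035797 q [0.25 0.13 1.75 0.   1.26 1.39]
go [-0.01  0.    0.01] roll -0.0 tilt 0.02
```

>>> {"api": "play_rows", "payload": {
  "targets": [0,0,0.05,0,0,0,0.1,0,0,0,0.1,0]
}}

```text
t: 10.35
tool_pos: [0.5255, 0.1863, 0.0787]
orientation: [3.069, 0.673, 0.001]
force: [-2.7, -2.1, 8.5]
opening: 0.0401
gripper_force: 20.0
```

```bash
python3 -c "
from h import *
status([.5252,.1862,.0787],114.73-180)"
```

```text
t 10.35 pos [0.5255 0.1863 0.0787] yaw -65.27 F [-2.7 -2.1  8.5] op 0.0401 gf 20.000520944595337 q [ 0.25  0.13  1.75 -0.    1.26  1.39]
go [-0.03 -0.01  0.  ] roll -0.0 tilt 0.04
```

Firm contact at exactly the original height: home. Release gradually and retreat.

>>> {"api": "play_rows", "payload": {
  "targets": [0,0,-0.1,0,0,0,-0.1,0,0,0,-0.1,0,0,0,-0.1,0,0,0,-0.1,0,0,0,-0.1,0,0,0,-0.1,0,0,0,-0.1,0],
  "grip": 8.5
}}

```text
t: 11.02
tool_pos: [0.5251, 0.1863, 0.0786]
orientation: [-3.069, -0.673, 0.0]
force: [-0.1, -0.4, 0.8]
opening: 0.0841
gripper_force: 0.0
```

>>> {"api": "play_rows", "payload": {
  "targets": [0,0,-0.5,0,0,0,-2,0,0,0,-4.5,0,0,0,-7.5,0,0,0,-10.5,0,0,0,-13.5,0,0,0,-15.5,0,0,0,-17,0]
}}

```text
t: 11.68
tool_pos: [0.5261, 0.1865, 0.2523]
orientation: [-3.069, -0.673, -0.006]
force: [-0.5, 0.2, -1.0]
opening: 0.0853
gripper_force: 0.0
```

>>> {"api": "play_rows", "payload": {
  "targets": [0,0,0,0,0,0,0,0,0,0,0,0,0,0,0,0]
}}

```text
t: 12.02
tool_pos: [0.5243, 0.186, 0.2467]
orientation: [3.069, 0.673, -0.005]
force: [-0.2, 0.2, 0.2]
opening: 0.0849
gripper_force: 0.0
```

```bash
python3 - <<'E'
from h import *
from plant import eyes,read_state
import cv2
status([.5252,.1862,.0787],114.73-180)
a=eyes.read_camera("wrist")["image"][:,:,::-1]; b=eyes.read_camera("side")["image"][:,:,::-1]
cv2.imwrite("pics/two4.png",np.hstack([cv2.resize(a[110:270,250:410],(400,400)),cv2.resize(b[140:280,260:400],(400,400))]))
E
```

```text
t 12.02 pos [0.5243 0.186  0.2467] yaw -65.27 F [-0.2  0.2  0.2] op 0.0849 gf 0.0 q [ 0.25  0.01  1.57 -0.    1.57  1.39]
go [ 0.14  0.03 16.8 ] roll -0.0 tilt 0.17
```

View pics/two4.png

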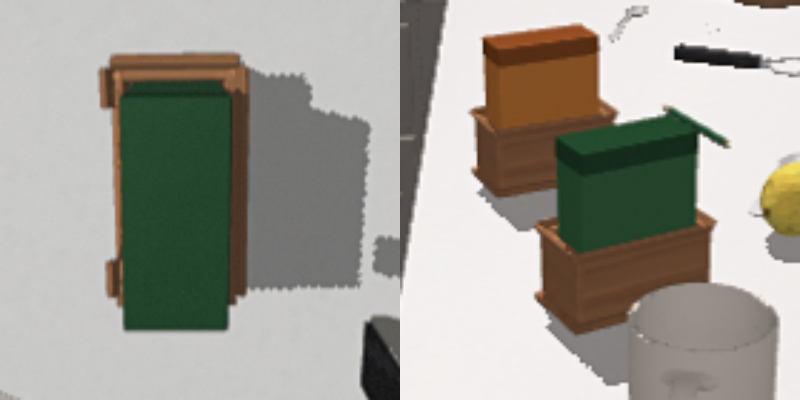

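The box is seated upright in the holder with its plain face to the back wall, and the amber box hasn't moved. The gripper is clear.

```bash
python3 -c "
from plant import workorder; print(workorder.close_job())"
```

```text
the job is handed in; nothing more can be done
None
```

The green tea box is turned half round and fully home in its holder, with the sachet opening on the open-front side (I saw only its plain back afterwards, not the front itself); it is released, the amber box was left alone, and the job was handed in at about 12 s.

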